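# Feed a steel mould onto the cooling slab with the pedal

### The arm

A 6-joint arm with a two-finger parallel gripper is mounted at the origin on the work surface. World frame = base frame: x ahead of the robot, y to its left, z up, the work surface at z = 0. Lengths are in m, angles in rad, forces in N, time in s.
With the tool pointing down it reaches from about 0.325 to 0.85 m from the base axis. Payload 4.4 kg.
Tool frame: the origin (TCP) lies on the centre line of the jaws, within the pads' length; the fingertips stand 25 mm ahead of it and the grasp point (between the pads) lies 6 mm ahead of it; z points along the fingers, y is the line along which they close (so a half turn about z gives the same grasp; the last joint's range is limited). The gripper opens to 94 mm and grips with 3 to 60 N. Pads are 16 mm wide; open, the fingers measure 119 mm over their backs; the gripper's body (75 mm by 177 mm) begins 78 mm behind the grasp point.
Start: joints at [-1.387, 0.207, 1.542, -0, 1.393, -0.15], TCP at [0.189, -0.543, 0.23] pointing down, gripper open.
Joint ranges: [-2.73, 2.73], [-0.86, 2.22], [0.23, 2.46], [-1.11, 4.25], [0.08, 2.63], [-2.82, 2.82]. Speed limits (rad/s): [2.79, 2.79, 3.14, 3.14, 3.14, 3.14].

### API

Orientations are given as a rotation vector (axis times angle).
In Python, from cell import sense, get_image, hand_in gives the robot as it stands.
- The arm moves only by the tool step_arm, never from a script. Its argument "increments" is a list of rows, each an object with "linear": the shift along the tool's x, y, z normalised to -1 to 1, where 1 is 500 mm, a list of three; "yaw": the turn about the tool's z normalised to -1 to 1, where 1 is 0.5 rad. In form: [{"linear": [dx, dy, dz], "yaw": yaw}, ...]. A call has exactly 10 rows; each row is the pose to reach, as a shift and turn from the pose commanded when the call began, along the tool's axes at that moment; what a row does not reach only later rows make up. A row lasts 1/10 s, in which the tool goes at most 50 mm and 8.59 degrees, less where a joint would pass 70% of its speed; a pose out of reach is approached as far as the arm can. A call with a number of a shift or a turn outside -1 to 1 is refused whole. A call with a gripper value outside its range is refused whole. "fingers" is the closure, from 0 (fully open) to 1 (shut), set as the call begins (left out, the last holds). The fingers move at their own pace and stop on an object; the grip force is fixed at half the most. Time passes only in rows, so rows that repeat a pose let the fingers close, or fill a call up. It gives the time, the measured TCP pose, the force, the opening and the grip force at its end, in the units of the state.
- sense(): the state, without advancing time (a new reading comes with each control period).
- get_image(name): name is "scene" or "top"; returns a dict with "img" (400x640x3 uint8, blue, green, red), "fx", "fy", "cx", "cy" (pixels), "xyz" and "attitude" of the camera in the world. Camera axes: x right, y down, z forward; pixel columns grow to the right and rows downward; lengths in m; the calibration is good to about 2 mm. A picture is of the moment at which its call begins. There is no depth.
- hand_in(): hands the job in; it is judged then, once.
The state is a dict: "time_s": time; "joint_positions": joint angles; "joint_velocities": joint speeds; "joint_efforts": joint torques, N m; "eef_pos": TCP position; "eef_rot": TCP orientation; "force": force on the tool from outside, world axes, zero at the start; "wrist_torque": the same for the moment, N m; "opening": opening from 0.0 (shut) to 1.0 (fully open); "gripper_force": force on a finger pad.
Only numpy, scipy, OpenCV 4.12 (cv2) and the standard library are available. Lean on these libraries where they do the work, as an engineer would, in place of code of your own. Each camera call takes 0.05 s, during which the arm holds its last target. There are 200 camera calls.

### The job

Stand the stepped steel mould upright on the feeder's bare metal loading plate, between the two guide rails just ahead of the pusher, setting it down rather than dropping it, and let go of it. Then reach in under the bar guard and press the spring pedal right down to its stop, so that the pusher slides the mould wholly onto the brick slab; hold the pedal down a moment and let it come all the way up again. Keep the mould upright throughout and leave the two plain collars where they are.

Things in the scene. Friction and masses are not known exactly. Their poses are not given: they have to be found in the camera images.
- feeder: fixed bench feeder, grey base plate 300 (x) x 320 (y) x 12 mm. Origin: centre of its underside, on the bench; x points the way the mould is fed, away from the robot; z up. Mould lane along x at y = +85 mm: steel pusher, bare metal loading plate, brick slab, between two rails 66 mm apart inside. Pedal at y = -100 mm under a guard of steel bars. Between them a low cover, top at z = 26 mm
- load (a point): centre of the top of the loading plate (90 mm along x, 66 mm between the rails, 20 mm above the bench); axes as the feeder's. The rails stand 14 mm above it. At rest the pusher's face is 45 mm before it (-x). The brick slab begins 45 mm past it (+x), level with the plate
- pusher (a joint): travel of the steel pusher along the lane (+x), m: 0 at rest, 0.095 with the pedal at its stop; it returns with the pedal. Its upright face is 52 mm wide, top 34 mm above the plate
- slab (a point): centre of the top of the brick slab (150 mm along x, 66 mm wide between the rails, level with the loading plate, 20 mm above the bench); axes as the feeder's. An end stop stands 75 mm past it (+x)
- pedal (a joint): angle of the spring pedal: 0 at rest (free end up), 0.30 rad at its stop (level). Steel plate with a rubber pad, 60 mm wide, 130 mm long, hinged about the feeder's y axis at feeder (100, -100, 50) mm; the free end points to the feeder's -x. It takes about 8 to 18 N at the free end and springs back
- pedal_pad (a point): the place to press: top of the pedal, mid-width, 12 mm from its free end; moves with the pedal, from feeder (-12, -100, 89) mm at rest to (-18, -100, 54) mm at the stop. Its axes are the feeder's at rest and turn with the pedal
- guard_edge (a point): middle of the guard's front crossbar, at feeder (-6, -100, 150) mm. The bars (7 to 9 mm thick, 24 mm apart, 105 mm wide in all) run level over the pedal from here 141 mm to +x, to two posts. The pedal's free end shows only 18 to 24 mm before it, so the gripper's body cannot come straight down and must lean back to -x
- mould: loose stepped steel mould, about 0.5 kg: round foot 56 mm across and 26 mm high, with a neck 34 mm across rising 40 mm above it (66 mm high in all), dark bore in the top. Origin: centre of its underside, z up
- collar_wide: loose plain steel collar, 72 mm across, 28 mm high, with a 42 mm hole; not to be moved. Origin: centre of its underside
- collar_small: loose plain steel collar, 46 mm across, 24 mm high, with an 18 mm hole; not to be moved. Origin: centre of its underside
There are look-alikes about, which are no part of the job. Leave any red or yellow look-alike of the mould alone.

How it is judged:
By the outcome, as a careful person would: the job done as asked, in the order asked, and still so for the second after the job is handed in, with the robot touching nothing.
It also fails if it takes over 53 s, if anything falls off the work surface, if the arm or the gripper's body presses on something with over 40 N, if the wrist force passes 120 N, or if a joint passes its speed limit or range.

## Working session

There is one attempt and no reset: what is moved stays moved. The work goes in short steps, Python scripts to look and compute and a tool call to move; the robot and the scene stay as the last step left them, time stands still between calls to the robot, and variables do not carry over. Pictures are saved under pics/ and viewed, at most 10 in all, crops included, and the job is handed in when it is done.

Besides the shell and the picture viewer there is one more tool, called after "Request:" as name(argument=value, ...) on one line, values as JSON. step_arm: Moves the arm, as the interface text tells. Scaled input: -1 to 1 covers 500 mm each way for a shift and 0.5 rad each way for a turn. Its arguments: {"type":"object","properties":{"increments":{"type":"array"},"fingers":{"type":"number"}},"required":["increments"]}

```bash
mkdir -p pics; ls; python3 - <<'E'
from cell import sense,get_image
import cv2,json
for n in("scene","top"):
    d=get_image(n); cv2.imwrite(f"pics/{n}0.png",d["img"]); print({k:v for k,v in d.items() if k!="img"})
print(sense())
E
```

```text
pics
{'fx': 442.90615787086415, 'fy': 442.90615787086415, 'cx': 311.88347017601774, 'cy': 200.93489698211206, 'xyz': array([ 1.0511279 , -0.45800333,  0.95507121]), 'attitude': array([-2.31706603, -0.7891133 ,  0.28280517])}
{'fx': 385.82247191176833, 'fy': 385.82247191176833, 'cx': 324.3696863643466, 'cy': 202.87215984911137, 'xyz': array([0.54485478, 0.09507423, 1.02261736]), 'attitude': array([-2.19798764,  2.18447824, -0.07198292])}
{'time_s': 0.1, 'joint_positions': array([-1.38652538e+00,  2.07341346e-01,  1.54276601e+00, -6.13456881e-06,
        1.39349830e+00, -1.50511371e-01]), 'joint_velocities': array([ 0.0001551 , -0.00161524, -0.00246185,  0.00182233, -0.0002726 ,
       -0.000835  ]), 'joint_efforts': array([-1.41171222e-04, -3.71862423e+01, -2.82291502e+01,  7.01030460e-02,
        3.12195299e-02, -5.21863819e-05]), 'eef_pos': array([ 0.18878309, -0.54242749,  0.22942453]), 'eef_rot': array([-3.09569716e+00, -5.23088822e-01,  6.28133762e-05]), 'force': array([ 0.45182908,  0.78871767, -1.09855756]), 'wrist_torque': array([-0.03956471,  0.0024242 , -0.02057506]), 'gripper_force': 0.0, 'opening': 0.9997397968334769}
```

View pics/scene0.png

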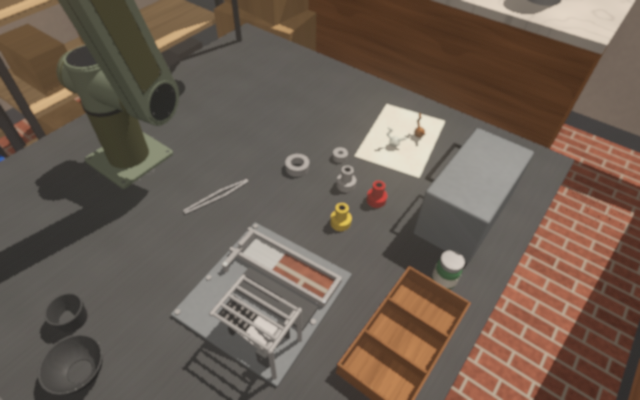

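View pics/top0.png

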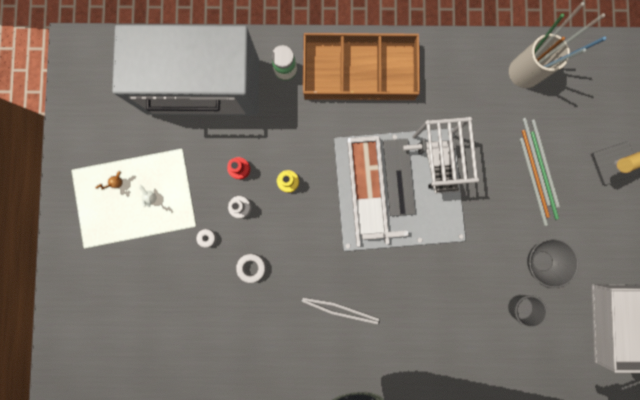

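The top view shows the grey mould at about (239,207), with the red one at (238,168) and the yellow one at (288,182). The collars are at (251,268) and (206,238), and the feeder spans about (335–465, 133–250). I'll enlarge these for measuring.

```bash
python3 - <<'E'
import cv2
a=cv2.imread("pics/top0.png"); 
L=cv2.resize(a[110:260,325:485],None,fx=4.4,fy=4.4,interpolation=cv2.INTER_CUBIC)[:590]
cv2.imwrite("pics/f.png",L)
b=cv2.imread("pics/scene0.png")
M=cv2.resize(a[140:290,190:310],None,fx=3.5,fy=3.5,interpolation=cv2.INTER_CUBIC)
N=cv2.resize(b[140:240,280:400],None,fx=3,fy=3,interpolation=cv2.INTER_CUBIC)
import numpy as np
c=np.zeros((525,790,3),np.uint8); c[:525,:420]=M; c[:300,425:785]=N
cv2.imwrite("pics/m.png",c)
E
```

```text
(no output)
```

View pics/f.png

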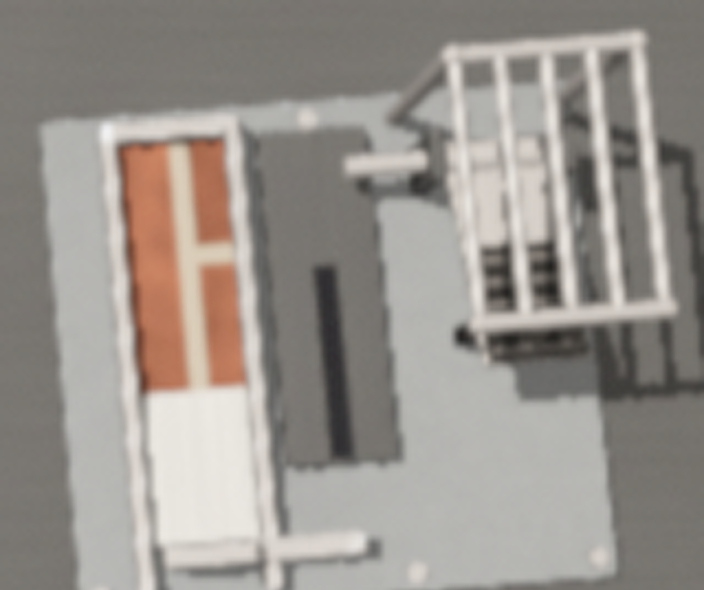

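View pics/m.png

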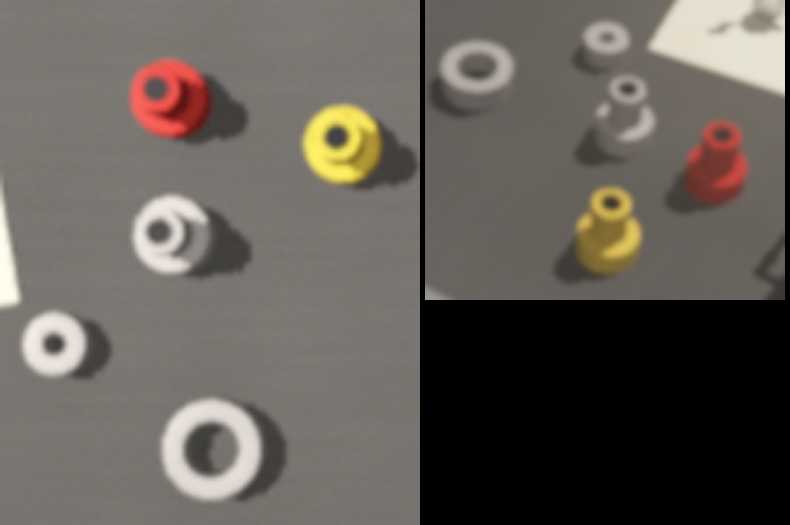

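Enlarged, the grey mould's bore is at crop (158,231) and its foot is centred at about (172,235). The feeder crop shows plate corners at (42,122) and (615,575), the slab/plate joint at (194,388), and the front crossbar from (470,325) to (675,308). Its rear corners are (450,50) and (642,37).

```bash
cat > h.py <<'E'
import numpy as np,cv2
from scipy.spatial.transform import Rotation as R
from scipy.optimize import least_squares
TOP=dict(f=385.82247191176833,c=(324.3696863643466,202.87215984911137),t=np.array([0.54485478,0.09507423,1.02261736]),r=R.from_rotvec([-2.19798764,2.18447824,-0.07198292]))
SC=dict(f=442.90615787086415,c=(311.88347017601774,200.93489698211206),t=np.array([1.0511279,-0.45800333,0.95507121]),r=R.from_rotvec([-2.31706603,-0.7891133,0.28280517]))
def proj(K,p):
    q=K['r'].inv().apply(np.atleast_2d(p)-K['t']); return q[:,:2]/q[:,2:]*K['f']+K['c']
def ray(K,uv,z):
    d=K['r'].apply([(uv[0]-K['c'][0])/K['f'],(uv[1]-K['c'][1])/K['f'],1]); return K['t']+d*(z-K['t'][2])/d[2]
def crop(uv,o,s): return (np.asarray(uv)+.5)/s-.5+np.asarray(o)
E
python3 - <<'E'
from h import *
F=[((42,122),(150,160,12)),((615,575),(-150,-160,12)),((470,325),(-6,-48,150)),((675,308),(-6,-152,150)),((450,50),(135,-48,150)),((642,37),(135,-152,150))]
uv=np.array([crop(a,(325,110),4.4) for a,_ in F]); P=np.array([b for _,b in F])/1000.
w=lambda p:np.c_[R.from_rotvec([0,0,p[2]]).apply(P)]+[p[0],p[1],0]
s=least_squares(lambda p:(proj(TOP,w(p))-uv).ravel(),[.5,0,0]); print(s.x,np.round(s.fun.reshape(-1,2),2))
p=s.x;Rz=R.from_rotvec([0,0,p[2]]);tof=lambda X:Rz.inv().apply(X-[p[0],p[1],0])*1000
for n,a,z in [("joint",(194,388),.02),("pushertopface",(210,543),.054),("railtopL@joint",(138,390),.034),("railR",(254,385),.034),("slabfar",(170,143),.02)]:
    print(n,tof(ray(TOP,crop(a,(325,110),4.4),z)))
o=(190,140)
print("bore",ray(TOP,crop((159,231),o,3.5),.066),"foot",ray(TOP,crop((172,235),o,3.5),.026))
print("scene bore",ray(SC,crop((627-425,90),(280,140),3),.066))
for n,a,z in [("red",(155,90),.066),("yel",(337,136),.066),("small",(54,344),.024),("wide",(212,450),.028)]: print(n,ray(TOP,crop(a,o,3.5),z))
E
```

```text
[ 0.64849751 -0.10390285  0.08450059] [[-0.41 -0.77]
 [ 0.65 -0.04]
 [ 0.57 -0.61]
 [-0.61 -0.28]
 [-0.75  1.05]
 [ 0.58  0.56]]
joint [-20.06885855  82.42066541  20.        ]
pushertopface [-111.17463631   85.12833413   54.        ]
railtopL@joint [-19.60761171 116.88317402  34.        ]
railR [-21.98411887  49.04270373  34.        ]
slabfar [127.39872605  84.17080977  20.        ]
bore [0.59640441 0.31368667 0.066     ] foot [0.59566194 0.31317509 0.026     ]
scene bore [0.59631809 0.31273628 0.066     ]
red [0.69713864 0.31860312 0.066     ]
yel [0.66496493 0.18837667 0.066     ]
small [0.51490169 0.39879559 0.024     ]
wide [0.43864859 0.28044394 0.028     ]
```

Request:
step_arm(increments=[{"linear": [0.04, -0.04, 0], "yaw": 0.05}, {"linear": [0.11, -0.11, 0], "yaw": 0.1}, {"linear": [0.18, -0.18, 0], "yaw": 0.15}, {"linear": [0.25, -0.25, 0], "yaw": 0.2}, {"linear": [0.32, -0.32, 0], "yaw": 0.25}, {"linear": [0.39, -0.39, 0], "yaw": 0.3}, {"linear": [0.46, -0.46, 0], "yaw": 0.35}, {"linear": [0.53, -0.53, 0], "yaw": 0.4}, {"linear": [0.6, -0.6, 0], "yaw": 0.45}, {"linear": [0.66, -0.66, 0], "yaw": 0.5}])

```text
time_s: 1.1
eef_pos: [0.3924, -0.1206, 0.2302]
eef_rot: [-3.138, -0.133, -0.0]
force: [0.6, -1.1, 0.3]
opening: 0.999
gripper_force: 0.0
```

Request:
step_arm(increments=[{"linear": [0.04, -0.07, 0], "yaw": 0}, {"linear": [0.09, -0.155, 0], "yaw": 0}, {"linear": [0.14, -0.24, 0], "yaw": 0}, {"linear": [0.19, -0.325, 0], "yaw": 0}, {"linear": [0.24, -0.41, 0], "yaw": 0}, {"linear": [0.29, -0.495, 0], "yaw": 0}, {"linear": [0.34, -0.58, 0], "yaw": 0}, {"linear": [0.39, -0.665, 0], "yaw": 0}, {"linear": [0.44, -0.75, 0], "yaw": 0}, {"linear": [0.48, -0.831, 0], "yaw": 0}])

```text
time_s: 2.1
eef_pos: [0.5965, 0.3134, 0.2295]
eef_rot: [3.138, 0.134, -0.001]
force: [1.2, -1.1, 0.1]
opening: 1.002
gripper_force: 0.0
```

Request:
step_arm(increments=[{"linear": [0, 0, 0.03], "yaw": 0}, {"linear": [0, 0, 0.08], "yaw": 0}, {"linear": [0, 0, 0.13], "yaw": 0}, {"linear": [0, 0, 0.18], "yaw": 0}, {"linear": [0, 0, 0.22], "yaw": 0}, {"linear": [0, 0, 0.22], "yaw": 0}, {"linear": [0, 0, 0.22], "yaw": 0}, {"linear": [0, 0, 0.22], "yaw": 0}, {"linear": [0, 0, 0.22], "yaw": 0}, {"linear": [0, 0, 0.22], "yaw": 0}])

```text
time_s: 3.1
eef_pos: [0.5969, 0.3116, 0.122]
eef_rot: [-3.138, -0.133, -0.004]
force: [0.6, 1.1, -0.0]
opening: 1.002
gripper_force: 0.0
```

Request:
step_arm(increments=[{"linear": [0, 0, 0.02], "yaw": 0}, {"linear": [0, 0, 0.045], "yaw": 0}, {"linear": [0, 0, 0.07], "yaw": 0}, {"linear": [0, 0, 0.095], "yaw": 0}, {"linear": [0, 0, 0.115], "yaw": 0}, {"linear": [0, 0, 0.128], "yaw": 0}, {"linear": [0, 0, 0.128], "yaw": 0}, {"linear": [0, 0, 0.128], "yaw": 0}, {"linear": [0, 0, 0.128], "yaw": 0}, {"linear": [0, 0, 0.128], "yaw": 0}])

```text
time_s: 4.1
eef_pos: [0.5967, 0.3116, 0.0574]
eef_rot: [-3.138, -0.133, -0.002]
force: [0.7, 0.1, 0.2]
opening: 1.0
gripper_force: 0.0
```

Request:
step_arm(increments=[{"linear": [0, 0, 0], "yaw": 0}, {"linear": [0, 0, 0], "yaw": 0}, {"linear": [0, 0, 0], "yaw": 0}, {"linear": [0, 0, 0], "yaw": 0}, {"linear": [0, 0, 0], "yaw": 0}, {"linear": [0, 0, 0], "yaw": 0}, {"linear": [0, 0, 0], "yaw": 0}, {"linear": [0, 0, 0], "yaw": 0}, {"linear": [0, 0, 0], "yaw": 0}, {"linear": [0, 0, 0], "yaw": 0}], fingers=1)

```text
time_s: 5.1
eef_pos: [0.5962, 0.3122, 0.0567]
eef_rot: [-3.138, -0.133, -0.001]
force: [0.1, 4.0, 0.1]
opening: 0.357
gripper_force: 30.0
```

Request:
step_arm(increments=[{"linear": [0, 0, -0.01], "yaw": 0}, {"linear": [0, 0, -0.03], "yaw": 0}, {"linear": [0, 0, -0.06], "yaw": 0}, {"linear": [0, 0, -0.1], "yaw": 0}, {"linear": [0, 0, -0.15], "yaw": 0}, {"linear": [0, 0, -0.2], "yaw": 0}, {"linear": [0, 0, -0.25], "yaw": 0}, {"linear": [0, 0, -0.28], "yaw": 0}, {"linear": [0, 0, -0.3], "yaw": 0}, {"linear": [0, 0, -0.3], "yaw": 0}])

```text
time_s: 6.1
eef_pos: [0.5969, 0.3115, 0.2084]
eef_rot: [-3.138, -0.133, -0.005]
force: [-0.7, 0.6, -5.0]
opening: 0.36
gripper_force: 30.0
```

```bash
python3 - <<'E'
from h import *
from cell import sense
s=sense();print(s['eef_pos'],s['force'],s['joint_positions'],s['opening'])
a=.0845;T=np.array([.5767,-.0260]);d=T-s['eef_pos'][:2]
print(d, (d@[np.cos(a),np.sin(a)])/.5,(d@[np.sin(a),-np.cos(a)])/.5)
E
```

```text
[0.59692555 0.31152989 0.2083786 ] [-0.71305458  0.58612229 -5.01958026] [ 3.52704944e-01  4.26684163e-01  1.30244090e+00 -1.52894870e-04
  1.40938827e+00  1.83879255e+00] 0.3602285428555543
[-0.02022555 -0.33752989] -0.09728145995801227 0.6692371121549109
```

Request:
step_arm(increments=[{"linear": [-0.005, 0.03, 0], "yaw": 0}, {"linear": [-0.014, 0.1, 0], "yaw": 0}, {"linear": [-0.026, 0.18, 0], "yaw": 0}, {"linear": [-0.038, 0.26, 0], "yaw": 0}, {"linear": [-0.05, 0.34, 0], "yaw": 0}, {"linear": [-0.062, 0.42, 0], "yaw": 0}, {"linear": [-0.073, 0.5, 0], "yaw": 0}, {"linear": [-0.083, 0.57, 0], "yaw": 0}, {"linear": [-0.092, 0.63, 0], "yaw": 0}, {"linear": [-0.097, 0.671, 0], "yaw": 0}])

```text
time_s: 7.1
eef_pos: [0.574, -0.0301, 0.2044]
eef_rot: [3.139, 0.129, -0.007]
force: [-0.7, 0.7, -5.1]
opening: 0.355
gripper_force: 30.0
```

Request:
step_arm(increments=[{"linear": [0, 0, 0], "yaw": 0}, {"linear": [0, 0, 0.03], "yaw": 0}, {"linear": [0, 0, 0.06], "yaw": 0}, {"linear": [0, 0, 0.09], "yaw": 0}, {"linear": [0, 0, 0.12], "yaw": 0}, {"linear": [0, 0, 0.14], "yaw": 0}, {"linear": [0, 0, 0.16], "yaw": 0}, {"linear": [0, 0, 0.16], "yaw": 0}, {"linear": [0, 0, 0.16], "yaw": 0}, {"linear": [0, 0, 0.16], "yaw": 0}])

```text
time_s: 8.1
eef_pos: [0.5771, -0.0272, 0.1274]
eef_rot: [3.138, 0.133, 0.003]
force: [0.5, -0.4, -4.9]
opening: 0.358
gripper_force: 30.0
```

```bash
python3 - <<'E'
import cv2,numpy as np
from cell import sense,get_image
a=get_image("top")["img"];b=get_image("scene")["img"]
c=np.hstack([cv2.resize(a[120:255,330:430],None,fx=4,fy=4,interpolation=cv2.INTER_CUBIC),cv2.resize(b[190:325,200:300],None,fx=4,fy=4,interpolation=cv2.INTER_CUBIC)])
cv2.imwrite("pics/p1.png",c);print(sense()['eef_pos'])
E
```

```text
[ 0.57700514 -0.02720952  0.12748862]
```

View pics/p1.png

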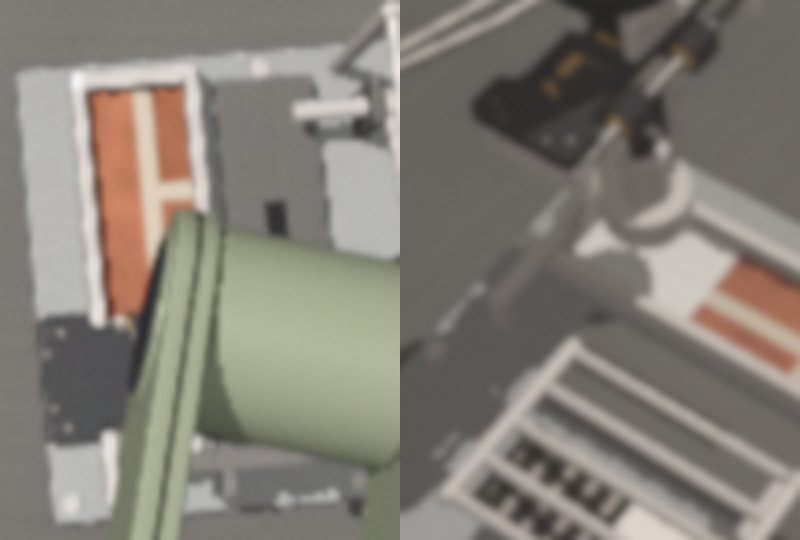

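The mould hangs over the lane, with its foot at about (640,190) in the right half, above the loading plate just before the brick. I'll lower it slowly.

Request:
step_arm(increments=[{"linear": [0, -0.002, 0.02], "yaw": 0}, {"linear": [0, -0.002, 0.04], "yaw": 0}, {"linear": [0, -0.002, 0.06], "yaw": 0}, {"linear": [0, -0.002, 0.075], "yaw": 0}, {"linear": [0, -0.002, 0.085], "yaw": 0}, {"linear": [0, -0.002, 0.09], "yaw": 0}, {"linear": [0, -0.002, 0.094], "yaw": 0}, {"linear": [0, -0.002, 0.096], "yaw": 0}, {"linear": [0, -0.002, 0.098], "yaw": 0}, {"linear": [0, -0.002, 0.098], "yaw": 0}])

```text
time_s: 9.2
eef_pos: [0.5763, -0.0261, 0.0777]
eef_rot: [3.139, 0.133, 0.001]
force: [0.4, -0.3, -6.0]
opening: 0.359
gripper_force: 30.0
```

Request:
step_arm(increments=[{"linear": [0, 0, 0.001], "yaw": 0}, {"linear": [0, 0, 0.001], "yaw": 0}, {"linear": [0, 0, 0.002], "yaw": 0}, {"linear": [0, 0, 0.002], "yaw": 0}, {"linear": [0, 0, 0.003], "yaw": 0}, {"linear": [0, 0, 0.003], "yaw": 0}, {"linear": [0, 0, 0.003], "yaw": 0}, {"linear": [0, 0, 0.003], "yaw": 0}, {"linear": [0, 0, 0.003], "yaw": 0}, {"linear": [0, 0, 0.003], "yaw": 0}])

```text
time_s: 10.2
eef_pos: [0.5764, -0.026, 0.0766]
eef_rot: [3.139, 0.133, 0.001]
force: [-1.9, 0.9, 4.0]
opening: 0.356
gripper_force: 30.0
```

The plate now carries the mould, so I'll release it.

Request:
step_arm(increments=[{"linear": [0, 0, 0], "yaw": 0}, {"linear": [0, 0, 0], "yaw": 0}, {"linear": [0, 0, 0], "yaw": 0}, {"linear": [0, 0, 0], "yaw": 0}, {"linear": [0, 0, 0], "yaw": 0}, {"linear": [0, 0, 0], "yaw": 0}, {"linear": [0, 0, 0], "yaw": 0}, {"linear": [0, 0, 0], "yaw": 0}, {"linear": [0, 0, 0], "yaw": 0}, {"linear": [0, 0, 0], "yaw": 0}], fingers=0)

```text
time_s: 11.2
eef_pos: [0.5761, -0.026, 0.076]
eef_rot: [-3.139, -0.133, -0.0]
force: [0.3, -0.5, -0.3]
opening: 0.999
gripper_force: 0.0
```

Request:
step_arm(increments=[{"linear": [0, 0, -0.02], "yaw": 0}, {"linear": [0, 0, -0.06], "yaw": 0}, {"linear": [0, 0, -0.12], "yaw": 0}, {"linear": [0, 0, -0.2], "yaw": 0}, {"linear": [0, 0, -0.28], "yaw": 0}, {"linear": [0, 0, -0.36], "yaw": 0}, {"linear": [0, 0, -0.44], "yaw": 0}, {"linear": [0, 0, -0.5], "yaw": 0}, {"linear": [0, 0, -0.5], "yaw": 0}, {"linear": [0, 0, -0.5], "yaw": 0}])

```text
time_s: 12.2
eef_pos: [0.5763, -0.0261, 0.327]
eef_rot: [3.138, 0.133, 0.003]
force: [-0.5, -0.1, -0.8]
opening: 0.997
gripper_force: 0.0
```

Pressing under the guard needs the tool leaned back, but the interface only gives yaw. I'll check whether reaching past the arm's limit, high up and clear of everything, tips the tool outward.

Request:
step_arm(increments=[{"linear": [0.05, -0.02, 0], "yaw": 0}, {"linear": [0.14, -0.05, 0], "yaw": 0}, {"linear": [0.23, -0.08, 0], "yaw": 0}, {"linear": [0.32, -0.1, 0], "yaw": 0}, {"linear": [0.41, -0.12, 0], "yaw": 0}, {"linear": [0.5, -0.12, 0], "yaw": 0}, {"linear": [0.59, -0.12, 0], "yaw": 0}, {"linear": [0.68, -0.12, 0], "yaw": 0}, {"linear": [0.77, -0.12, 0], "yaw": 0}, {"linear": [0.86, -0.12, 0], "yaw": 0}], fingers=1)

```text
time_s: 13.2
eef_pos: [0.8967, 0.0626, 0.2927]
eef_rot: [-3.137, -0.133, -0.052]
force: [-0.4, -0.4, -0.3]
opening: 0.186
gripper_force: 0.0
```

```bash
python3 - <<'E'
from cell import sense
import cv2
from scipy.spatial.transform import Rotation as R
s=sense();print(s['eef_pos'],R.from_rotvec(s['eef_rot']).as_matrix().round(3),s['joint_positions'].round(3),s['joint_velocities'].round(3))
E
```

```text
[0.89673342 0.06257055 0.29265205] [[ 0.996  0.085  0.033]
 [ 0.085 -0.996  0.003]
 [ 0.033 -0.    -0.999]] [-0.028  0.997  0.231  0.004  1.881  1.46 ] [ 0.009  0.016 -0.07   0.004 -0.121  0.009]
```

Request:
step_arm(increments=[{"linear": [0.1, 0, -0.1], "yaw": 0}, {"linear": [0.2, 0, -0.2], "yaw": 0}, {"linear": [0.3, 0, -0.3], "yaw": 0}, {"linear": [0.4, 0, -0.4], "yaw": 0}, {"linear": [0.5, 0, -0.5], "yaw": 0}, {"linear": [0.6, 0, -0.6], "yaw": 0}, {"linear": [0.7, 0, -0.7], "yaw": 0}, {"linear": [0.8, 0, -0.8], "yaw": 0}, {"linear": [0.9, 0, -0.9], "yaw": 0}, {"linear": [1, 0, -1], "yaw": 0}])

```text
time_s: 14.2
eef_pos: [0.8573, 0.0627, 0.416]
eef_rot: [-3.134, -0.133, -0.128]
force: [0.0, 0.4, -0.9]
opening: 0.005
gripper_force: 0.0
```

```bash
python3 - <<'E'
from cell import sense
from scipy.spatial.transform import Rotation as R
s=sense();print(s['eef_pos'],R.from_rotvec(s['eef_rot']).as_matrix().round(3),s['joint_positions'].round(3),s['joint_velocities'].round(3))
E
```

```text
[0.85728606 0.06273851 0.41601078] [[ 0.993  0.085  0.081]
 [ 0.084 -0.996  0.006]
 [ 0.081  0.001 -0.997]] [-0.03   0.857  0.225  0.009  1.978  1.459] [-0.002 -0.097 -0.001  0.002  0.097 -0.001]
```

Request:
step_arm(increments=[{"linear": [1, 0, 0], "yaw": 0}, {"linear": [1, 0, 0], "yaw": 0}, {"linear": [1, 0, 0], "yaw": 0}, {"linear": [1, 0, 0], "yaw": 0}, {"linear": [1, 0, 0], "yaw": 0}, {"linear": [1, 0, 0], "yaw": 0}, {"linear": [1, 0, 0], "yaw": 0}, {"linear": [1, 0, 0], "yaw": 0}, {"linear": [1, 0, 0], "yaw": 0}, {"linear": [1, 0, 0], "yaw": 0}])

```text
time_s: 15.2
eef_pos: [0.915, 0.0701, 0.322]
eef_rot: [-3.129, -0.133, -0.195]
force: [-0.2, 0.1, -0.8]
opening: 0.009
gripper_force: 0.0
```

```bash
python3 - <<'E'
from cell import sense
from scipy.spatial.transform import Rotation as R
s=sense();print(s['eef_pos'],R.from_rotvec(s['eef_rot']).as_matrix().round(3),s['joint_positions'].round(3),s['joint_velocities'].round(3))
E
```

```text
[0.91499741 0.07013806 0.32202456] [[ 0.989  0.085  0.123]
 [ 0.084 -0.996  0.009]
 [ 0.124  0.001 -0.992]] [-0.022  0.969  0.226  0.012  1.823  1.468] [ 0.002  0.049 -0.001 -0.002 -0.053  0.004]
```

The tilt persists and builds up (0.033, 0.081, then 0.124 rad), so I'll continue with a radial push.

Request:
step_arm(increments=[{"linear": [1, 0, -0.4], "yaw": 0}, {"linear": [1, 0, -0.4], "yaw": 0}, {"linear": [1, 0, -0.4], "yaw": 0}, {"linear": [1, 0, -0.4], "yaw": 0}, {"linear": [1, 0, -0.4], "yaw": 0}, {"linear": [1, 0, -0.4], "yaw": 0}, {"linear": [1, 0, -0.4], "yaw": 0}, {"linear": [1, 0, -0.4], "yaw": 0}, {"linear": [1, 0, -0.4], "yaw": 0}, {"linear": [1, 0, -0.4], "yaw": 0}])

```text
time_s: 16.2
eef_pos: [0.9143, 0.0722, 0.3566]
eef_rot: [-3.123, -0.132, -0.261]
force: [0.6, 0.1, -0.6]
opening: 0.006
gripper_force: 0.0
```

Request:
step_arm(increments=[{"linear": [1, 0, -0.6], "yaw": 0}, {"linear": [1, 0, -0.6], "yaw": 0}, {"linear": [1, 0, -0.6], "yaw": 0}, {"linear": [1, 0, -0.6], "yaw": 0}, {"linear": [1, 0, -0.6], "yaw": 0}, {"linear": [1, 0, -0.6], "yaw": 0}, {"linear": [1, 0, -0.6], "yaw": 0}, {"linear": [1, 0, -0.6], "yaw": 0}, {"linear": [1, 0, -0.6], "yaw": 0}, {"linear": [1, 0, -0.6], "yaw": 0}])

```text
time_s: 17.2
eef_pos: [0.8906, 0.0718, 0.4327]
eef_rot: [-3.115, -0.132, -0.327]
force: [0.7, 0.1, -0.7]
opening: 0.004
gripper_force: 0.0
```

Request:
step_arm(increments=[{"linear": [1, 0, -0.2], "yaw": 0}, {"linear": [1, 0, -0.2], "yaw": 0}, {"linear": [1, 0, -0.2], "yaw": 0}, {"linear": [1, 0, -0.2], "yaw": 0}, {"linear": [1, 0, -0.2], "yaw": 0}, {"linear": [1, 0, -0.2], "yaw": 0}, {"linear": [1, 0, -0.2], "yaw": 0}, {"linear": [1, 0, -0.2], "yaw": 0}, {"linear": [1, 0, -0.2], "yaw": 0}, {"linear": [1, 0, -0.2], "yaw": 0}])

```text
time_s: 18.2
eef_pos: [0.9152, 0.075, 0.4153]
eef_rot: [-3.105, -0.132, -0.395]
force: [0.4, -0.6, 0.2]
opening: 0.006
gripper_force: 0.0
```

Request:
step_arm(increments=[{"linear": [1, 0, -0.2], "yaw": 0}, {"linear": [1, 0, -0.2], "yaw": 0}, {"linear": [1, 0, -0.2], "yaw": 0}, {"linear": [1, 0, -0.2], "yaw": 0}, {"linear": [1, 0, -0.2], "yaw": 0}, {"linear": [1, 0, -0.2], "yaw": 0}, {"linear": [1, 0, -0.2], "yaw": 0}, {"linear": [1, 0, -0.2], "yaw": 0}, {"linear": [1, 0, -0.2], "yaw": 0}, {"linear": [1, 0, -0.2], "yaw": 0}])

```text
time_s: 19.2
eef_pos: [0.9312, 0.0771, 0.4136]
eef_rot: [-3.094, -0.131, -0.463]
force: [1.0, 0.7, -0.4]
opening: 0.006
gripper_force: 0.0
```

Request:
step_arm(increments=[{"linear": [1, 0, -0.2], "yaw": 0}, {"linear": [1, 0, -0.2], "yaw": 0}, {"linear": [1, 0, -0.2], "yaw": 0}, {"linear": [1, 0, -0.2], "yaw": 0}, {"linear": [1, 0, -0.2], "yaw": 0}, {"linear": [1, 0, -0.2], "yaw": 0}, {"linear": [1, 0, -0.2], "yaw": 0}, {"linear": [1, 0, -0.2], "yaw": 0}, {"linear": [1, 0, -0.2], "yaw": 0}, {"linear": [1, 0, -0.2], "yaw": 0}])

```text
time_s: 20.2
eef_pos: [0.9413, 0.0785, 0.4239]
eef_rot: [-3.081, -0.131, -0.531]
force: [-0.0, 0.3, -0.2]
opening: 0.007
gripper_force: 0.0
```

Request:
step_arm(increments=[{"linear": [1, 0, -0.1], "yaw": 0}, {"linear": [1, 0, -0.1], "yaw": 0}, {"linear": [1, 0, -0.1], "yaw": 0}, {"linear": [1, 0, -0.1], "yaw": 0}, {"linear": [1, 0, -0.1], "yaw": 0}, {"linear": [1, 0, -0.1], "yaw": 0}, {"linear": [1, 0, -0.1], "yaw": 0}, {"linear": [1, 0, -0.1], "yaw": 0}, {"linear": [1, 0, -0.1], "yaw": 0}, {"linear": [1, 0, -0.1], "yaw": 0}])

```text
time_s: 21.2
eef_pos: [0.9589, 0.0805, 0.4202]
eef_rot: [-3.067, -0.13, -0.599]
force: [-0.4, -0.4, 0.2]
opening: 0.003
gripper_force: 0.0
```

Request:
step_arm(increments=[{"linear": [1, 0, -0.1], "yaw": 0}, {"linear": [1, 0, -0.1], "yaw": 0}, {"linear": [1, 0, -0.1], "yaw": 0}, {"linear": [1, 0, -0.1], "yaw": 0}, {"linear": [1, 0, -0.1], "yaw": 0}, {"linear": [1, 0, -0.1], "yaw": 0}, {"linear": [1, 0, -0.1], "yaw": 0}, {"linear": [1, 0, -0.1], "yaw": 0}, {"linear": [1, 0, -0.1], "yaw": 0}, {"linear": [1, 0, -0.1], "yaw": 0}])

```text
time_s: 22.2
eef_pos: [0.9699, 0.0817, 0.4294]
eef_rot: [-3.051, -0.13, -0.666]
force: [-0.4, -0.8, 0.0]
opening: 0.003
gripper_force: 0.0
```

Request:
step_arm(increments=[{"linear": [1, 0, -0.1], "yaw": 0}, {"linear": [1, 0, -0.1], "yaw": 0}, {"linear": [1, 0, -0.1], "yaw": 0}, {"linear": [1, 0, -0.1], "yaw": 0}, {"linear": [1, 0, -0.1], "yaw": 0}, {"linear": [1, 0, -0.1], "yaw": 0}, {"linear": [1, 0, -0.1], "yaw": 0}, {"linear": [1, 0, -0.1], "yaw": 0}, {"linear": [1, 0, -0.1], "yaw": 0}, {"linear": [1, 0, -0.1], "yaw": 0}])

```text
time_s: 23.2
eef_pos: [0.976, 0.0825, 0.4482]
eef_rot: [-3.034, -0.129, -0.734]
force: [0.9, 0.2, -0.4]
opening: 0.005
gripper_force: 0.0
```

```bash
cat > g.py <<'E'
from h import *
from cell import sense
p=[0.64849751,-0.10390285,0.08450059];Rz=R.from_rotvec([0,0,p[2]])
def go(f,show=True):
    "normalised tool-axis move bringing the fingertip centre to feeder point f (mm)"
    s=sense();T=R.from_rotvec(s['eef_rot'])
    tip=s['eef_pos']+T.apply([0,0,.025]); w=Rz.apply(np.array(f)/1e3)+[p[0],p[1],0]
    print(f,"lin",(T.inv().apply(w-tip)/.5).round(4),"tip now feeder mm",(Rz.inv().apply(tip-[p[0],p[1],0])*1e3).round(1))
E
python3 - <<'E'
from g import *
s=sense();print(s['eef_pos'],R.from_rotvec(s['eef_rot']).as_matrix().round(3),s['joint_positions'].round(3),s['time_s'])
go((-60,-100,220));go((-12,-100,110))
E
```

```text
[0.97596444 0.08247122 0.44815975] [[ 0.886  0.084  0.455]
 [ 0.076 -0.996  0.037]
 [ 0.457  0.002 -0.89 ]] [-0.018  0.859  0.226  0.045  1.584  1.479] 23.2
(-60, -100, 220) lin [-0.9243  0.5151 -0.0104] tip now feeder mm [353.5 158.  425.9]
(-12, -100, 110) lin [-0.9394  0.5146  0.2291] tip now feeder mm [353.5 158.  425.9]
```

The tool is now leaned 27° along the feeder's x axis. I'll go to a point in front of the pedal, above it.

Request:
step_arm(increments=[{"linear": [-0.04, 0.02, 0], "yaw": 0}, {"linear": [-0.12, 0.07, 0], "yaw": 0}, {"linear": [-0.2, 0.11, 0], "yaw": 0}, {"linear": [-0.28, 0.155, 0], "yaw": 0}, {"linear": [-0.36, 0.2, 0], "yaw": 0}, {"linear": [-0.44, 0.245, 0], "yaw": 0}, {"linear": [-0.52, 0.29, 0], "yaw": 0}, {"linear": [-0.6, 0.335, 0], "yaw": 0}, {"linear": [-0.68, 0.38, 0], "yaw": 0}, {"linear": [-0.76, 0.425, -0.01], "yaw": 0}])

```text
time_s: 24.2
eef_pos: [0.653, -0.159, 0.2784]
eef_rot: [-3.034, -0.13, -0.733]
force: [0.8, -0.7, 0.1]
opening: 0.005
gripper_force: 0.0
```

```bash
python3 - <<'E'
from g import *
s=sense();print(s['eef_pos'],R.from_rotvec(s['eef_rot']).as_matrix().round(3),s['joint_positions'].round(3),s['time_s'])
go((-60,-100,220));go((-70,-100,140));go((-60,-100,110))
E
```

```text
[ 0.6530461  -0.15896022  0.27838288] [[ 0.886  0.085  0.455]
 [ 0.076 -0.996  0.037]
 [ 0.456  0.002 -0.89 ]] [-0.485  0.115  1.62   0.291  1.017  0.896] 24.2
(-60, -100, 220) lin [-0.16    0.0892 -0.0006] tip now feeder mm [ 11.3 -55.3 256.1]
(-70, -100, 140) lin [-0.2508  0.0888  0.1326] tip now feeder mm [ 11.3 -55.3 256.1]
(-60, -100, 110) lin [-0.2604  0.0887  0.1951] tip now feeder mm [ 11.3 -55.3 256.1]
```

Request:
step_arm(increments=[{"linear": [-0.04, 0.022, 0], "yaw": 0}, {"linear": [-0.09, 0.05, 0], "yaw": 0}, {"linear": [-0.13, 0.072, 0], "yaw": 0}, {"linear": [-0.16, 0.089, 0], "yaw": 0}, {"linear": [-0.183, 0.089, 0.033], "yaw": 0}, {"linear": [-0.206, 0.089, 0.066], "yaw": 0}, {"linear": [-0.229, 0.089, 0.1], "yaw": 0}, {"linear": [-0.251, 0.089, 0.133], "yaw": 0}, {"linear": [-0.251, 0.089, 0.133], "yaw": 0}, {"linear": [-0.251, 0.089, 0.133], "yaw": 0}])

```text
time_s: 25.2
eef_pos: [0.5779, -0.21, 0.1634]
eef_rot: [-3.034, -0.129, -0.734]
force: [0.1, -0.3, 0.6]
opening: 0.002
gripper_force: 0.0
```

```bash
python3 - <<'E'
from g import *
from cell import get_image
go((-40,-100,108));go((-8,-100,106));go((-8,-100,80));go((-14,-100,53))
a=get_image("top")["img"];b=get_image("scene")["img"]
c=np.hstack([cv2.resize(a[120:255,330:480],None,fx=2.6,fy=2.6,interpolation=cv2.INTER_CUBIC),cv2.resize(b[215:350,180:330],None,fx=2.6,fy=2.6,interpolation=cv2.INTER_CUBIC)])
cv2.imwrite("pics/p2.png",c)
E
```

```text
(-40, -100, 108) lin [0.0192 0.0003 0.0846] tip now feeder mm [-67.9 -99.8 141.2]
(-8, -100, 106) lin [0.0743 0.0003 0.1174] tip now feeder mm [-67.9 -99.8 141.2]
(-8, -100, 80) lin [5.050e-02 1.000e-04 1.636e-01] tip now feeder mm [-67.9 -99.8 141.2]
(-14, -100, 53) lin [0.0152 0.     0.2062] tip now feeder mm [-67.9 -99.8 141.2]
```

View pics/p2.png

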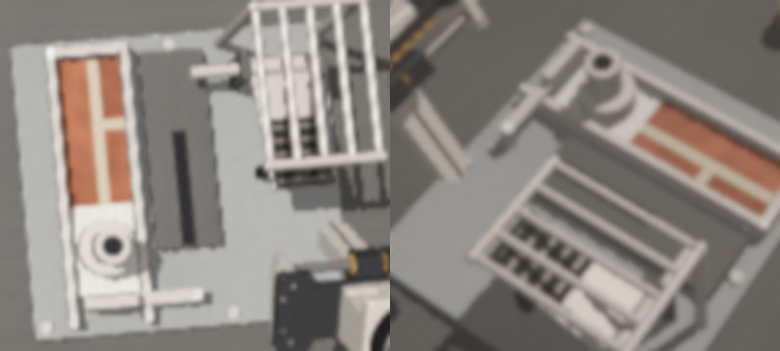

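The mould stands upright on the loading plate at about (110,245) in the left half. The fingertips are clear in front of the guard at about (335,235). I'll reach in under it.

Request:
step_arm(increments=[{"linear": [0.01, 0, 0.042], "yaw": 0}, {"linear": [0.019, 0, 0.085], "yaw": 0}, {"linear": [0.037, 0, 0.096], "yaw": 0}, {"linear": [0.056, 0, 0.107], "yaw": 0}, {"linear": [0.074, 0, 0.117], "yaw": 0}, {"linear": [0.074, 0, 0.117], "yaw": 0}, {"linear": [0.074, 0, 0.117], "yaw": 0}, {"linear": [0.074, 0, 0.117], "yaw": 0}, {"linear": [0.074, 0, 0.117], "yaw": 0}, {"linear": [0.074, 0, 0.117], "yaw": 0}])

```text
time_s: 26.3
eef_pos: [0.6368, -0.2049, 0.128]
eef_rot: [-3.034, -0.129, -0.734]
force: [-0.4, 0.6, 0.4]
opening: 0.004
gripper_force: 0.0
```

```bash
python3 - <<'E'
from g import *
go((-8,-100,92));go((-11,-100,74));go((-14,-100,60));go((-14,-100,56));go((-14,-100,54))
E
```

```text
(-8, -100, 92) lin [-0.0113  0.0004  0.0251] tip now feeder mm [ -8.7 -99.8 105.7]
(-11, -100, 74) lin [-0.0331  0.0004  0.0544] tip now feeder mm [ -8.7 -99.8 105.7]
(-14, -100, 60) lin [-0.0512  0.0003  0.0766] tip now feeder mm [ -8.7 -99.8 105.7]
(-14, -100, 56) lin [-0.0549  0.0003  0.0837] tip now feeder mm [ -8.7 -99.8 105.7]
(-14, -100, 54) lin [-0.0567  0.0003  0.0872] tip now feeder mm [ -8.7 -99.8 105.7]
```

Request:
step_arm(increments=[{"linear": [-0.006, 0, 0.013], "yaw": 0}, {"linear": [-0.011, 0, 0.025], "yaw": 0}, {"linear": [-0.014, 0, 0.029], "yaw": 0}, {"linear": [-0.017, 0, 0.033], "yaw": 0}, {"linear": [-0.02, 0, 0.037], "yaw": 0}, {"linear": [-0.023, 0, 0.041], "yaw": 0}, {"linear": [-0.026, 0, 0.045], "yaw": 0}, {"linear": [-0.029, 0, 0.049], "yaw": 0}, {"linear": [-0.032, 0, 0.053], "yaw": 0}, {"linear": [-0.034, 0, 0.056], "yaw": 0}])

```text
time_s: 27.3
eef_pos: [0.6364, -0.206, 0.0986]
eef_rot: [-3.034, -0.13, -0.741]
force: [-8.4, 1.8, 15.4]
opening: 0.006
gripper_force: 7.3
```

```bash
python3 - <<'E'
from g import *
go((-13,-100,66));go((-14,-100,60));go((-14,-100,57));go((-14,-100,54))
E
```

```text
(-13, -100, 66) lin [-0.0164 -0.0016  0.0149] tip now feeder mm [  -9.2 -100.8   76.4]
(-14, -100, 60) lin [-0.0237 -0.0017  0.0247] tip now feeder mm [  -9.2 -100.8   76.4]
(-14, -100, 57) lin [-0.0264 -0.0017  0.03  ] tip now feeder mm [  -9.2 -100.8   76.4]
(-14, -100, 54) lin [-0.0292 -0.0017  0.0353] tip now feeder mm [  -9.2 -100.8   76.4]
```

Request:
step_arm(increments=[{"linear": [-0.002, 0, 0.003], "yaw": 0}, {"linear": [-0.004, 0, 0.006], "yaw": 0}, {"linear": [-0.006, 0, 0.009], "yaw": 0}, {"linear": [-0.009, 0, 0.012], "yaw": 0}, {"linear": [-0.011, 0, 0.015], "yaw": 0}, {"linear": [-0.013, 0, 0.018], "yaw": 0}, {"linear": [-0.016, 0, 0.021], "yaw": 0}, {"linear": [-0.018, 0, 0.024], "yaw": 0}, {"linear": [-0.02, 0, 0.026], "yaw": 0}, {"linear": [-0.021, 0, 0.028], "yaw": 0}])

```text
time_s: 28.3
eef_pos: [0.6341, -0.2062, 0.0817]
eef_rot: [-3.033, -0.13, -0.742]
force: [-7.1, 1.8, 16.4]
opening: 0.006
gripper_force: 8.1
```

```bash
python3 - <<'E'
from g import *
print(sense()['force']);go((-14,-100,56))
E
```

```text
[-7.09632418  1.84240616 16.38530148]
(-14, -100, 56) lin [-0.0077 -0.0016  0.004 ] tip now feeder mm [ -11.5 -100.8   59.5]
```

Request:
step_arm(increments=[{"linear": [-0.001, 0, 0.002], "yaw": 0}, {"linear": [-0.002, 0, 0.004], "yaw": 0}, {"linear": [-0.003, 0, 0.005], "yaw": 0}, {"linear": [-0.003, 0, 0.006], "yaw": 0}, {"linear": [-0.004, 0, 0.007], "yaw": 0}, {"linear": [-0.004, 0, 0.008], "yaw": 0}, {"linear": [-0.005, 0, 0.009], "yaw": 0}, {"linear": [-0.005, 0, 0.009], "yaw": 0}, {"linear": [-0.005, 0, 0.009], "yaw": 0}, {"linear": [-0.005, 0, 0.009], "yaw": 0}])

```text
time_s: 29.3
eef_pos: [0.6341, -0.2063, 0.0786]
eef_rot: [-3.033, -0.131, -0.744]
force: [-15.0, 4.1, 27.2]
opening: 0.007
gripper_force: 13.9
```

```bash
python3 - <<'E'
from g import *
from cell import get_image
print(sense()['force']);go((-14,-100,56))
a=get_image("top")["img"];b=get_image("scene")["img"]
c=np.hstack([cv2.resize(a[120:255,330:480],None,fx=2.6,fy=2.6,interpolation=cv2.INTER_CUBIC),cv2.resize(b[215:350,180:330],None,fx=2.6,fy=2.6,interpolation=cv2.INTER_CUBIC)])
cv2.imwrite("pics/p3.png",c)
E
```

```text
[-15.01170333   4.0736208   27.15647226]
(-14, -100, 56) lin [-0.005  -0.0018 -0.0017] tip now feeder mm [ -11.4 -100.9   56.4]
```

View pics/p3.png

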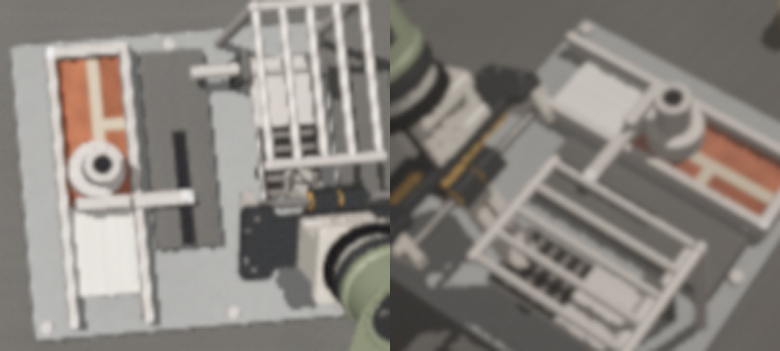

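The pusher has driven the mould onto the brick (bore at about (100,163) in the left half) and it is upright. The force rose from 16 to 27 N, so the pedal is on its stop. I'll hold it there, then let it up slowly.

Request:
step_arm(increments=[{"linear": [0, 0, 0.001], "yaw": 0}, {"linear": [0, 0, 0.001], "yaw": 0}, {"linear": [0, 0, 0.001], "yaw": 0}, {"linear": [0, 0, 0.001], "yaw": 0}, {"linear": [0, 0, 0.001], "yaw": 0}, {"linear": [0, 0, 0.001], "yaw": 0}, {"linear": [0, 0, 0.001], "yaw": 0}, {"linear": [0, 0, 0.001], "yaw": 0}, {"linear": [0, 0, 0.001], "yaw": 0}, {"linear": [0, 0, 0.001], "yaw": 0}])

```text
time_s: 30.4
eef_pos: [0.6342, -0.2063, 0.0784]
eef_rot: [-3.033, -0.132, -0.744]
force: [-17.1, 5.1, 30.3]
opening: 0.006
gripper_force: 15.3
```

Request:
step_arm(increments=[{"linear": [0.005, 0, -0.01], "yaw": 0}, {"linear": [0.01, 0, -0.019], "yaw": 0}, {"linear": [0.015, 0, -0.028], "yaw": 0}, {"linear": [0.02, 0, -0.036], "yaw": 0}, {"linear": [0.024, 0, -0.044], "yaw": 0}, {"linear": [0.029, 0, -0.053], "yaw": 0}, {"linear": [0.033, 0, -0.062], "yaw": 0}, {"linear": [0.038, 0, -0.071], "yaw": 0}, {"linear": [0.043, 0, -0.08], "yaw": 0}, {"linear": [0.047, 0, -0.089], "yaw": 0}])

```text
time_s: 31.4
eef_pos: [0.6314, -0.2047, 0.1219]
eef_rot: [-3.033, -0.13, -0.729]
force: [-0.8, -0.3, -0.2]
opening: -0.001
gripper_force: 0.0
```

```bash
python3 - <<'E'
from g import *
print(sense()['force']);go((-45,-100,115));go((-75,-100,150));go((-120,-100,260))
E
```

```text
[-0.79269575 -0.27814518 -0.23588066]
(-45, -100, 115) lin [-0.0409  0.002  -0.0554] tip now feeder mm [-14.2 -99.   99.6]
(-75, -100, 150) lin [-0.0626  0.002  -0.145 ] tip now feeder mm [-14.2 -99.   99.6]
(-120, -100, 260) lin [-0.0427  0.0021 -0.3819] tip now feeder mm [-14.2 -99.   99.6]
```

Request:
step_arm(increments=[{"linear": [-0.02, 0, -0.028], "yaw": 0}, {"linear": [-0.041, 0, -0.055], "yaw": 0}, {"linear": [-0.052, 0, -0.1], "yaw": 0}, {"linear": [-0.063, 0, -0.145], "yaw": 0}, {"linear": [-0.058, 0, -0.22], "yaw": 0}, {"linear": [-0.05, 0, -0.3], "yaw": 0}, {"linear": [-0.043, 0, -0.38], "yaw": 0}, {"linear": [-0.043, 0, -0.38], "yaw": 0}, {"linear": [-0.043, 0, -0.38], "yaw": 0}, {"linear": [-0.043, 0, -0.38], "yaw": 0}])

```text
time_s: 32.4
eef_pos: [0.5259, -0.213, 0.2796]
eef_rot: [-3.032, -0.129, -0.728]
force: [-0.5, -0.1, 0.2]
opening: 0.004
gripper_force: 0.0
```

```bash
python3 - <<'E'
from g import *
from cell import get_image
print(sense()['force'],sense()['eef_pos'])
a=get_image("top")["img"];b=get_image("scene")["img"]
c=np.hstack([cv2.resize(a[120:255,330:430],None,fx=4,fy=4,interpolation=cv2.INTER_CUBIC),cv2.resize(b[215:350,190:290],None,fx=4,fy=4,interpolation=cv2.INTER_CUBIC)])
cv2.imwrite("pics/p4.png",c)
E
```

```text
[-0.45152469 -0.12862587  0.16223898] [ 0.52590085 -0.21301742  0.27958317]
```

View pics/p4.png

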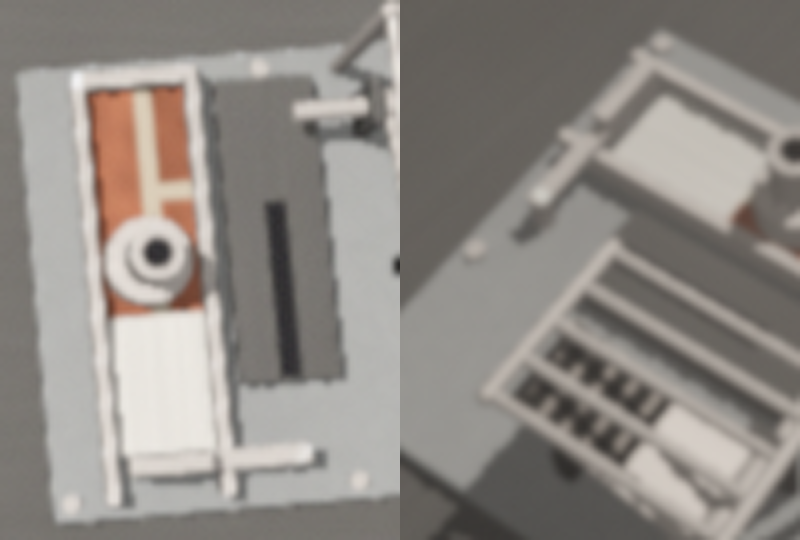

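The pusher is back at rest and the mould stands upright on the brick, with its bore at (157,251). A strip of brick shows between its foot and the joint at row 315. I'll confirm with numbers and hand in.

```bash
python3 - <<'E'
from g import *
from cell import hand_in
f=lambda a,z:(Rz.inv().apply(ray(TOP,crop(a,(330,120),4),z)-[p[0],p[1],0])*1e3).round(1)
c=f((157,251),.066);j=f((158,315),.02);print(c,j)
gap=c[0]-28-j[0];print("gap",gap)
if gap>2: print(hand_in())
E
```

```text
[15.3 84.4 66. ] [-21.7  81.5  20. ]
gap 9.0
the job is handed in; nothing more can be done
None
```

The job is handed in: the mould stands upright and wholly on the brick slab, about 9 mm past the joint, the pedal was pressed to its stop, held and released, the pusher is back at rest, and I made no contact with the collars.

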